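Gap-check set-up of the storeroom's bag sealer

TASK

Get the bag sealer ready for its jaw-gap self-test: take the blue gauge out of the tub with the blue tab (open only that tub, and shut it again) and put it and every gauge lying out on the bench flat into the jaw gap, each squarely in the middle of the lane of its own colour and pushed in until the black line across its blade is level with the front of the jaws, and let go. Once all the gauges are in, start the test: press the white, then the yellow, then the green key on the panel all the way down, one at a time; never press the red heater key. Leave the other things on the bench where they are, and at the end all gauges must still be at their lines and the tub shut.

Things in the scene. Friction and masses are not known exactly. Their poses are not given: they have to be found in the camera images.
- red_grip (a point): Gap gauge, red handle (may be absent; starts flat on the table before the sealer), 0.2 kg: flat steel blade (mm) 120 long, 40 wide, 5 thick; on its rear an upright handle block 40 long (x), 16 wide (y), 45 high. This point: the block's centre, 27.5 above the blade's underside. x to the blade's tip, 100 ahead (rear end 20 behind); z up. Black line across the blade 55 ahead of this point, 45 from the tip.
- lane_red (a point): Lane marked by red patches on the fixed bag sealer: on the bed, lane middle, at the jaws' front face. x into the gap, away from the robot; z up. The level bed, 30 mm above the table, reaches 90 before the jaws and on into the gap: one slot 10 high and 70 deep across all lanes (94 apart). Upper jaw 10 to 60 above the bed. Nothing stops the blade at its line.
- yellow_grip (a point): Gap gauge, yellow handle (may be absent; starts flat on the table before the sealer), 0.2 kg: flat steel blade (mm) 120 long, 40 wide, 5 thick; on its rear an upright handle block 40 long (x), 16 wide (y), 45 high. This point: the block's centre, 27.5 above the blade's underside. x to the blade's tip, 100 ahead (rear end 20 behind); z up. Black line across the blade 55 ahead of this point, 45 from the tip.
- lane_yellow (a point): Lane marked by yellow patches on the fixed bag sealer: on the bed, lane middle, at the jaws' front face. x into the gap, away from the robot; z up. The level bed, 30 mm above the table, reaches 90 before the jaws and on into the gap: one slot 10 high and 70 deep across all lanes (94 apart). Upper jaw 10 to 60 above the bed. Nothing stops the blade at its line.
- green_grip (a point): Gap gauge, green handle (may be absent; starts flat on the table before the sealer), 0.2 kg: flat steel blade (mm) 120 long, 40 wide, 5 thick; on its rear an upright handle block 40 long (x), 16 wide (y), 45 high. This point: the block's centre, 27.5 above the blade's underside. x to the blade's tip, 100 ahead (rear end 20 behind); z up. Black line across the blade 55 ahead of this point, 45 from the tip.
- lane_green (a point): Lane marked by green patches on the fixed bag sealer: on the bed, lane middle, at the jaws' front face. x into the gap, away from the robot; z up. The level bed, 30 mm above the table, reaches 90 before the jaws and on into the gap: one slot 10 high and 70 deep across all lanes (94 apart). Upper jaw 10 to 60 above the bed. Nothing stops the blade at its line.
- blue_grip (a point): Gap gauge, blue handle (starts flat in the blue-tabbed tub, blade to its hinge), 0.2 kg: flat steel blade (mm) 120 long, 40 wide, 5 thick; on its rear an upright handle block 40 long (x), 16 wide (y), 45 high. This point: the block's centre, 27.5 above the blade's underside. x to the blade's tip, 100 ahead (rear end 20 behind); z up. Black line across the blade 55 ahead of this point, 45 from the tip.
- lane_blue (a point): Lane marked by blue patches on the fixed bag sealer: on the bed, lane middle, at the jaws' front face. x into the gap, away from the robot; z up. The level bed, 30 mm above the table, reaches 90 before the jaws and on into the gap: one slot 10 high and 70 deep across all lanes (94 apart). Upper jaw 10 to 60 above the bed. Nothing stops the blade at its line.
- lid_blue (a joint): Lid of the clear tub with the blue tab, rad: 0 shut, 1.6 fully open. It stays at any angle; about 1.5 N at the tab moves it. Three fixed tubs stand in a row along y, 122 mm apart, in any order; each 150 (x) by 108, walls 4, rim 62 and inner floor 8 above the table.
- lid_orange (a joint): Lid of the clear tub with the orange tab, rad: 0 shut, 1.6 fully open. It stays at any angle; about 1.5 N at the tab moves it. Three fixed tubs stand in a row along y, 122 mm apart, in any order; each 150 (x) by 108, walls 4, rim 62 and inner floor 8 above the table.
- lid_green (a joint): Lid of the clear tub with the green tab, rad: 0 shut, 1.6 fully open. It stays at any angle; about 1.5 N at the tab moves it. Three fixed tubs stand in a row along y, 122 mm apart, in any order; each 150 (x) by 108, walls 4, rim 62 and inner floor 8 above the table.
- tab_blue (a point): Point on the blue tab, a tongue 24 mm wide (y) and 10 thick that sticks out 41 from the lid's near edge; the point is 28 out from the tub's wall, mid-thickness. It swings with the lid: its x always points to the hinge axis, 178 away (level with the point when shut), at the tub's far rim; y along the hinge; z up when shut. The lid opens upward and away from the robot.
- key_white (a joint): White key on the sealer's grey panel, m: 0 up, 0.006 fully down; springs back; 5 N holds it fully down.
- key_white_top (a point): Centre of the white key's top (round, 32 mm across); it moves straight down. Four keys (white, yellow, green, red) in a row 56 mm apart, in any order, on a fixed panel 30 mm high; their tops are 52 mm above the table.
- key_yellow (a joint): Yellow key on the sealer's grey panel, m: 0 up, 0.006 fully down; springs back; 5 N holds it fully down.
- key_yellow_top (a point): Centre of the yellow key's top (round, 32 mm across); it moves straight down. Four keys (white, yellow, green, red) in a row 56 mm apart, in any order, on a fixed panel 30 mm high; their tops are 52 mm above the table.
- key_green (a joint): Green key on the sealer's grey panel, m: 0 up, 0.006 fully down; springs back; 5 N holds it fully down.
- key_green_top (a point): Centre of the green key's top (round, 32 mm across); it moves straight down. Four keys (white, yellow, green, red) in a row 56 mm apart, in any order, on a fixed panel 30 mm high; their tops are 52 mm above the table.
- key_red (a joint): Red key on the sealer's grey panel, m: 0 up, 0.006 fully down; springs back; 5 N holds it fully down. Heater key, to be left alone.
- tape: Bystander to leave alone: cardboard tape core, ring 76 mm across, 45 mm high; origin at the centre of its underside.
- tin: Bystander to leave alone: yellow tin can, 74 mm across, 100 mm high; origin at the centre of its underside.
- jar: Bystander to leave alone: amber jar, 70 mm across, 110 mm high; origin at the centre of its underside.
- spicebox: Bystander to leave alone: small closed clear box with white lid and terracotta contents, 100 x 90 x 68 mm; origin at the centre of its underside.
- scoop: Bystander to leave alone: metal scoop with a black handle, about 190 mm long; origin at the centre of its underside.
Mind the look-alikes: they are no part of the job. Leave any brown look-alike of the part that bears lid_blue alone.

How it is judged:
On the way, in this order (a step that is already met when the one before it is completed fails the run):
1. the blue-tabbed tub is opened (value of joint lid_blue above 0.8 rad), for 0.1 s.
2. every gauge present lies in its own lane, black line level with the jaws (x of lane_red in the frame of red_grip between 0.047 and 0.063 m and y of lane_red in the frame of red_grip between -0.015 and 0.015 m and z of lane_red in the frame of red_grip between -0.0345 and -0.0225 m and angle between the x axis of red_grip and the x axis of lane_red, either way round below 0.17 rad and angle between each of red_grip, yellow_grip, green_grip, blue_grip's own z axis and vertical below 0.12 rad and x of lane_yellow in the frame of yellow_grip between 0.047 and 0.063 m and y of lane_yellow in the frame of yellow_grip between -0.015 and 0.015 m and z of lane_yellow in the frame of yellow_grip between -0.0345 and -0.0225 m and angle between the x axis of yellow_grip and the x axis of lane_yellow, either way round below 0.17 rad and x of lane_green in the frame of green_grip between 0.047 and 0.063 m and y of lane_green in the frame of green_grip between -0.015 and 0.015 m and z of lane_green in the frame of green_grip between -0.0345 and -0.0225 m and angle between the x axis of green_grip and the x axis of lane_green, either way round below 0.17 rad and x of lane_blue in the frame of blue_grip between 0.047 and 0.063 m and y of lane_blue in the frame of blue_grip between -0.015 and 0.015 m and z of lane_blue in the frame of blue_grip between -0.0345 and -0.0225 m and angle between the x axis of blue_grip and the x axis of lane_blue, either way round below 0.17 rad), for 0.3 s.
3. the white key is pressed down, the other keys up (value of joint key_white above 0.004 m and value of joint each of key_yellow, key_green below 0.002 m), for 0.05 s.
4. the yellow key is pressed down, the other keys up (value of joint key_yellow above 0.004 m and value of joint each of key_white, key_green below 0.002 m), for 0.05 s.
5. the green key is pressed down, the other keys up (value of joint key_green above 0.004 m and value of joint each of key_white, key_yellow below 0.002 m), for 0.05 s.
At the end, for the whole second after the job is handed in: Every gauge present lies flat on the bed in the lane of its own colour, released and at rest: blade tip 45 +-8 mm inside the mouth (line level with the jaws), within 15 mm of the lane's middle, within 10 degrees of square; the blue-tabbed lid is shut (under 0.1 rad) (all of step 2 and value of joint lid_blue below 0.1 rad); the robot touches nothing.
It fails at once if another tub than the blue-tabbed one is opened (value of joint any of lid_orange, lid_green above 0.2 rad).
It fails at once if the red heater key is pressed (value of joint key_red above 0.003 m).
It fails at once if two keys are down together (value of joint each of key_white, key_yellow above 0.004 m or value of joint each of key_yellow, key_green above 0.004 m or value of joint each of key_white, key_green above 0.004 m).
It fails at once if a bystander is displaced (distance of any of tape, tin, jar, spicebox, scoop from where it was at the start of the episode above 0.04 m).
Of gauge_red, gauge_yellow, gauge_green only 1 to 3 are there at a start; the rules pass over those that are not, and their reading is None.
At some moment in a run one of gauge_red, gauge_yellow, gauge_green may be knocked a few centimetres aside while the robot is not near it.
Once in a run the grip may slacken for a moment while it holds something.
It also fails if it takes over 210 s, if anything falls off the work surface, if the arm or the gripper's body presses on something with over 40 N, if the wrist force passes 120 N, or if a joint passes its speed limit or range.

ROBOT

A 6-joint arm with a two-finger parallel gripper is mounted at the origin on the work surface. World frame = base frame: x ahead of the robot, y to its left, z up, the work surface at z = 0. Lengths are in m, angles in rad, forces in N, time in s.
With the tool pointing down it reaches from about 0.325 to 0.9 m from the base axis. Payload 6.1 kg.
Tool frame: the origin (TCP) lies midway between the tips of the shut fingers; the grasp point (between the pads) lies 19 mm behind it; z points along the fingers, y is the line along which they close (so a half turn about z gives the same grasp; the last joint's range is limited). The gripper opens to 85 mm and grips with 20 to 120 N. Pads are 22 mm wide; open, the fingers measure 114 mm over their backs; the gripper's body (76 mm by 85 mm) begins 54 mm behind the grasp point. The pads swing forward as they close: fully open they stand 13 mm farther back than shut.
Start: joints at [1.008, 0.22, 1.526, -0, 1.395, -0.126], TCP at [0.264, 0.566, 0.231] pointing down, gripper open.
Joint ranges: [-2.98, 2.98], [-0.91, 2.08], [0.09, 2.57], [-1.24, 4.39], [0.2, 2.65], [-2.68, 2.68]. Speed limits (rad/s): [2.57, 2.57, 3.01, 3.14, 3.14, 3.14].

INTERFACE

Orientations are given as [roll, pitch, yaw] about the fixed x, y, z axes, in that order (R = Rz(yaw) Ry(pitch) Rx(roll)).
In Python, from plant import movep, move_l, set_joints, gripper_to, hold, inverse_kinematics, observe, get_image, get_calibration, Unreachable, job_done gives the robot as it stands. Calls block until the motion is done:
- movep(position, orientation): joint-space move of the TCP to a pose.
- move_l(position, feed=0.15, rotation=None, max_force=None): straight line of the TCP; rotation=None keeps the orientation; feed is the mean speed in m/s. With max_force (N) it stops when the force on the tool has changed by that much, and returns True; else False.
- set_joints(angles): joint-space move.
- gripper_to(opening, f_grip=None): finger opening in m; f_grip is the grip in N (None keeps the last); returns when the fingers have stopped.
- hold(seconds).
- inverse_kinematics(position, orientation): joint angles nearest the present ones, or None.
- observe(): the state.
- get_image(name): name is "side" or "top"; returns (picture, depth): 420x560x3 uint8, red, green, blue; 420x560 float32, m along the optical axis (not along the pixel's ray), 0 where there is no reading.
- get_calibration(name): a dict with "intrinsics" (3x3 intrinsics, pixels), "world_from_camera" (4x4, takes a point from camera to world coordinates). Camera axes: x right, y down, z forward; pixel columns grow to the right and rows downward; lengths in m; the calibration is good to about 2 mm. A picture is of the moment at which its call begins. get_calibration takes no time and is no camera call.
A pose or a line that the arm cannot do raises Unreachable and nothing moves.
- job_done(): hands the job in; it is judged then, once.
The state is a dict: "time_s": time; "q": joint angles; "joint_velocities": joint speeds; "joint_torque": joint torques, N m; "eef_pos": TCP position; "tcp_rot": TCP orientation; "ft_force": force on the tool from outside, world axes, zero at the start; "torque": the same for the moment, N m; "opening": finger opening in m; "grasp_force": force on a finger pad.
Only numpy, scipy, OpenCV 4.12 (cv2) and the standard library are available. Lean on these libraries where they do the work, as an engineer would, in place of code of your own. Each camera call takes 0.05 s, during which the arm holds its last target. There are 200 camera calls.

## Working session

There is one attempt and no reset: what is moved stays moved. The work goes in short steps, each a Python script; the robot and the scene stay as the last script left them, time stands still between calls to the robot, and variables do not carry over. Pictures are saved under pics/ and viewed, at most 14 in all, crops included, and the job is handed in when it is done.

```bash
ls; mkdir -p pics; cat > h.py <<'E'
import numpy as np, cv2
from plant import *
def grab(name):
    im,d=get_image(name); c=get_calibration(name)
    return im,d,np.array(c["intrinsics"]),np.array(c["world_from_camera"])
def cloud(d,K,T):
    v,u=np.mgrid[:d.shape[0],:d.shape[1]]
    P=np.stack([(u-K[0,2])/K[0,0]*d,(v-K[1,2])/K[1,1]*d,d],-1)
    W=P@T[:3,:3].T+T[:3,3]; W[d==0]=np.nan
    return W
def save(n,im,crop=None,s=1):
    if crop: u0,v0,u1,v1=crop; im=im[v0:v1,u0:u1]
    cv2.imwrite(n,cv2.resize(im[:,:,::-1],None,fx=s,fy=s,interpolation=cv2.INTER_CUBIC))
E
python3 - <<'E'
from h import *
for n in("top","side"):
    im,d,K,T=grab(n); save(f"pics/{n}0.png",im); np.savez(f"{n}0.npz",im=im,d=d,K=K,T=T)
    print(n,K.round(1).tolist(),T.round(3).tolist())
print(observe())
E
```

```text
pics
top [[413.4, 0.0, 275.0], [0.0, 413.4, 211.0], [0.0, 0.0, 1.0]] [[-0.018, -0.996, 0.088, 0.392], [-1.0, 0.017, -0.011, -0.029], [0.009, -0.089, -0.996, 1.214], [0.0, 0.0, 0.0, 1.0]]
side [[385.2, 0.0, 278.2], [0.0, 385.2, 209.3], [0.0, 0.0, 1.0]] [[0.96, -0.21, 0.183, 0.332], [-0.279, -0.712, 0.644, -0.661], [-0.005, -0.67, -0.742, 0.799], [0.0, 0.0, 0.0, 1.0]]
{'time_s': 0.1, 'q': array([ 1.00787191e+00,  2.21146596e-01,  1.52753641e+00,  7.94826322e-06,
        1.39472350e+00, -1.26076402e-01]), 'joint_velocities': array([ 0.00020152, -0.00188808, -0.00252561, -0.00015346, -0.00196088,
       -0.0006096 ]), 'joint_torque': array([-2.03650247e-04, -4.98243105e+01, -3.90546763e+01, -2.89509489e-04,
        5.70666030e-03, -6.40898816e-05]), 'eef_pos': array([0.26410967, 0.56582604, 0.23028805]), 'tcp_rot': array([-3.13979417e+00, -2.35840431e-04,  2.70474303e+00]), 'ft_force': array([ 0.14106199,  0.24627222, -0.87866538]), 'torque': array([-0.01755597,  0.00230563,  0.01382153]), 'grasp_force': 0.0, 'opening': 0.08528721905264064}
```

View pics/top0.png

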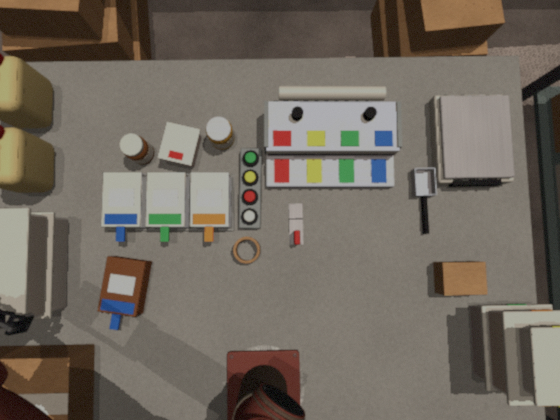

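View pics/side0.png

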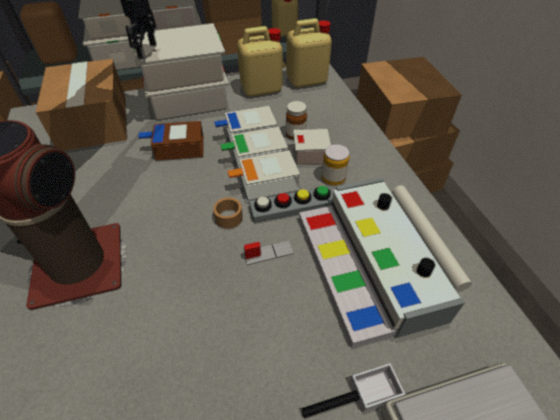

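The top view shows these candidates:
- **Blue tub:** the clear one at (122,200) with its tab at (121,235), or the brown look-alike at (125,285) with its tab at (115,322). I choose the clear one.
- **Gauges:** only red is out, at (296,225).
- **Keys, far to near:** green (250,158), yellow (250,177), red (250,197), white (249,216).
- **Lanes, left to right:** red, yellow, green, blue.

```bash
python3 - <<'E'
from h import *
z=np.load("top0.npz"); W=cloud(z["d"],z["K"],z["T"]); im=z["im"]
save("pics/c1.png",im,(90,140,310,260),3.6)
save("pics/c2.png",im,(255,90,405,250),3.7)
hsv=cv2.cvtColor(im,cv2.COLOR_RGB2HSV)
for nm,(u,v) in dict(tabB=(121,235),tabG=(165,235),tabO=(209,235),lidB=(122,190),kW=(249,216),kR=(250,197),kY=(250,177),kG=(250,158),redh=(297,238),blade=(296,215),bedR=(282,171),bedY=(314,171),bedG=(346,171),bedB=(378,171),topR=(283,138),topB=(383,138)).items():
    # same-colour component around seed
    m=(np.abs(im.astype(int)-im[v,u].astype(int)).sum(-1)<70).astype(np.uint8)
    n,l,s,c=cv2.connectedComponentsWithStats(m); k=l[v,u]
    sel=(l==k); w=W[sel]
    print(nm,hsv[v,u],"area",s[k,4],"c",c[k].round(1),"med",np.nanmedian(w,0).round(4),"min",np.nanpercentile(w,2,0).round(3),"max",np.nanpercentile(w,98,0).round(3))
E
```

```text
tabB [109 168 147] area 121 c [119.7 233.8] med [0.4379 0.3864 0.0715] min [0.418 0.377 0.068] max [0.457 0.397 0.075]
tabG [ 64 138 139] area 139 c [164.1 233.9] med [0.4356 0.2652 0.0714] min [0.416 0.254 0.029] max [0.455 0.276 0.076]
tabO [ 17 167 168] area 132 c [208.2 234.1] med [0.4333 0.1438 0.072 ] min [0.414 0.133 0.068] max [0.453 0.156 0.077]
lidB [ 36   7 173] area 1628 c [121.1 194.5] med [0.5488 0.385  0.0699] min [0.463 0.335 0.065] max [0.608 0.436 0.074]
kW [ 34  12 172] area 76 c [248.9 215.6] med [0.484  0.0316 0.0525] min [0.471 0.02  0.048] max [0.497 0.043 0.057]
kR [  1 181 166] area 88 c [249.3 195.8] med [0.5397 0.0308 0.0519] min [0.527 0.017 0.042] max [0.554 0.042 0.057]
kY [ 30 136 172] area 76 c [249.6 176.3] med [0.5962 0.0274 0.0523] min [0.583 0.016 0.047] max [0.608 0.041 0.056]
kG [ 64 131 142] area 75 c [250.2 156.8] med [0.6522 0.0265 0.0519] min [0.64  0.014 0.04 ] max [0.665 0.038 0.056]
redh [  1 177 169] area 64 c [297.  237.1] med [ 0.4212 -0.1025  0.0502] min [ 0.404 -0.109  0.045] max [ 0.438 -0.097  0.054]
blade [ 13  18 167] area 198 c [
[... 162 characters left out ...]
 0.0307] min [ 0.584 -0.082  0.026] max [ 0.649 -0.044  0.035]
bedY [ 30 135 172] area 370 c [313.7 170.6] med [ 0.6126 -0.1569  0.0308] min [ 0.58  -0.178  0.027] max [ 0.647 -0.135  0.035]
bedG [ 64 127 143] area 334 c [345.9 170. ] med [ 0.6134 -0.2505  0.0307] min [ 0.581 -0.271  0.026] max [ 0.646 -0.23   0.036]
bedB [108 164 151] area 323 c [378.4 170.1] med [ 0.6117 -0.3447  0.0307] min [ 0.58  -0.364  0.026] max [ 0.644 -0.325  0.035]
topR [  1 186 167] area 253 c [281.9 138. ] med [ 0.6949 -0.0646  0.0907] min [ 0.675 -0.087  0.086] max [ 0.715 -0.042  0.096]
topB [108 162 151] area 254 c [383. 138.] med [ 0.6905 -0.3454  0.091 ] min [ 0.671 -0.368  0.086] max [ 0.711 -0.322  0.094]
```

View pics/c1.png

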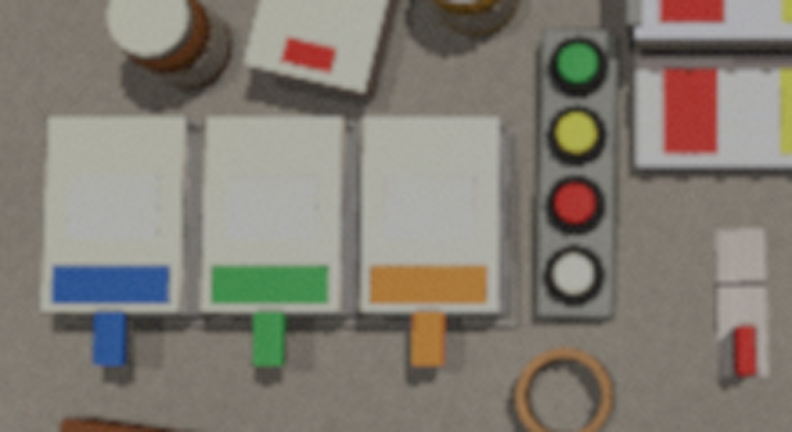

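View pics/c2.png

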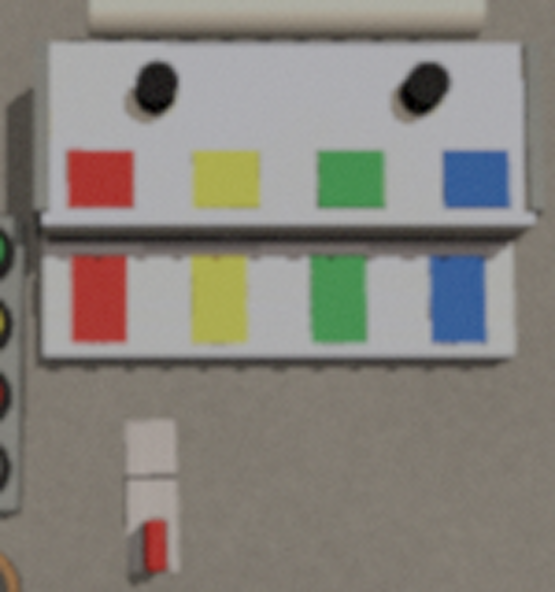

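```bash
python3 - <<'E'
from h import *
for n in("top","side"):
    z=np.load(n+"0.npz"); W=cloud(z["d"],z["K"],z["T"])
    print(n)
    for y0 in(-0.062,-0.11,-0.157,-0.25,-0.3,-0.345):
        m=(np.abs(W[...,1]-y0)<0.012)&(W[...,0]>0.5)&(W[...,0]<0.8)
        p=W[m]; bed=p[(abs(p[:,2]-.03)<.006)]; face=p[(p[:,2]>.048)&(p[:,2]<.08)]; top=p[(abs(p[:,2]-.09)<.006)]
        f=lambda a:(np.percentile(a[:,0],[0,5,50,95,100]).round(4).tolist(),len(a)) if len(a) else None
        print(y0,"bed",f(bed),"face",f(face),"top",f(top))
# red gauge: blade points + line
z=np.load("top0.npz"); W=cloud(z["d"],z["K"],z["T"]); im=z["im"].astype(int)
m=(W[...,0]>.38)&(W[...,0]<.55)&(W[...,1]>-.14)&(W[...,1]<-.07)&((im.min(-1)>120))
p=W[m][:,:2]; print(len(p),cv2.minAreaRect(p.astype(np.float32)))
r=(im[...,0]>1.8*im[...,1])&(W[...,0]>.38)&(W[...,0]<.46)&(W[...,1]>-.14)&(W[...,1]<-.07)
q=W[r]; print(len(q),cv2.minAreaRect(q[q[:,2]>.04][:,:2].astype(np.float32)),np.median(q,0))
for v in range(190,246):
    g=im[v,290:303].sum(-1)//3; print(v,g.tolist(),W[v,296].round(3)) if v in range(203,246,1) else 0
E
```

```text
top
-0.062 bed ([0.5694, 0.5728, 0.6142, 0.6546, 0.659], 260) face ([0.6549, 0.6558, 0.6584, 0.6598, 0.6605], 35) top ([0.6583, 0.6642, 0.7263, 0.791, 0.7992], 424)
-0.11 bed ([0.5686, 0.5718, 0.6125, 0.6539, 0.6585], 249) face ([0.6552, 0.6554, 0.6574, 0.6589, 0.659], 33) top ([0.6575, 0.6628, 0.7108, 0.7926, 0.7984], 313)
-0.157 bed ([0.5675, 0.5714, 0.6108, 0.6534, 0.6562], 256) face ([0.6542, 0.6547, 0.6567, 0.6578, 0.6581], 32) top ([0.6567, 0.6628, 0.7263, 0.7906, 0.7974], 420)
-0.25 bed ([0.5656, 0.5696, 0.6079, 0.6521, 0.6556], 251) face ([0.6527, 0.6533, 0.6552, 0.6569, 0.6571], 31) top ([0.6551, 0.6615, 0.7243, 0.7888, 0.7965], 434)
-0.3 bed ([0.5652, 0.5687, 0.6093, 0.6506, 0.6552], 251) face ([0.6521, 0.6524, 0.6544, 0.6556, 0.6558], 33) top ([0.6546, 0.6602, 0.7107, 0.7896, 0.7965], 341)
-0.345 bed ([0.5643, 0.5678, 0.6084, 0.6505, 0.6544], 250) face ([0.6512, 0.6516, 0.6539, 0.6548, 0.655], 32) top ([0.6536, 0.66, 0.723, 0.7877, 0.7943], 430)
side
-0.062 bed ([0.5709, 0.5744, 0.6154, 0.6599, 0.6652], 247) face ([0.6584, 0.6588, 0.6616, 0.6626, 0.663], 45) top ([0.6605, 
[... 4292 characters left out ...]
 0.421 -0.1    0.048]
238 [103, 101, 100, 76, 64, 81, 89, 92, 88, 94, 134, 158, 152] [ 0.418 -0.099  0.054]
239 [101, 101, 101, 80, 65, 77, 90, 90, 86, 95, 134, 157, 153] [ 0.416 -0.1    0.046]
240 [97, 101, 100, 83, 66, 80, 89, 87, 87, 94, 136, 156, 155] [ 0.413 -0.099  0.053]
241 [97, 101, 101, 82, 59, 76, 88, 87, 88, 97, 134, 156, 157] [ 0.41  -0.099  0.052]
242 [96, 100, 99, 84, 64, 77, 86, 88, 86, 93, 126, 151, 157] [ 0.407 -0.1    0.049]
243 [96, 102, 98, 83, 64, 65, 77, 81, 80, 91, 120, 147, 153] [ 0.404 -0.099  0.052]
244 [90, 89, 88, 78, 66, 64, 72, 83, 90, 98, 116, 134, 139] [ 0.402 -0.099  0.05 ]
245 [79, 75, 74, 71, 72, 68, 85, 105, 112, 114, 117, 115, 119] [ 0.399 -0.102  0.002]
```

```bash
cat >> h.py <<'E'
YT=np.pi-0.019   # tool yaw: y closes along world y (tub frame)
YL=np.pi-0.0157  # same, sealer frame
R=lambda y:[np.pi,0,y]
HY=0.3865; TX=0.430; TZ=0.067; OUT=0.005; L=0.178
def tabpose(th,dz=0):   # TCP for gripping the blue tab at lid angle th
    r=L+OUT; hx=TX+L
    return [hx-r*np.cos(th),HY+0.0*th,TZ+r*np.sin(th)-0.019+dz]
E
python3 - <<'E'
from h import *
for p in(tabpose(0,.12),tabpose(0),tabpose(.8),tabpose(1.5),[.5,.386,.03],[.6,-.345,.05],[.49,.03,.06],[.65,.03,.06]):
    for y in(YT,YT-np.pi):
        q=inverse_kinematics(p,R(y)); print(np.round(p,3),round(y,2),None if q is None else np.round(q,2))
gripper_to(.06,20)
movep(tabpose(0,.12),R(YT)); print(move_l(tabpose(0),.1,max_force=15))
gripper_to(0.0,25); s=observe(); print(s["opening"],s["grasp_force"],s["eef_pos"],s["ft_force"])
for th in(.1,.2):move_l(tabpose(th),.06)
s=observe(); print(s["opening"],s["grasp_force"],s["eef_pos"],s["ft_force"],s["torque"],s["time_s"])
E
```

```text
[0.425 0.386 0.168] 3.12 [ 0.6   0.15  1.73  0.    1.26 -0.95]
[0.425 0.386 0.168] -0.02 [ 0.6   0.15  1.73 -0.    1.26  2.19]
[0.425 0.386 0.048] 3.12 [ 0.6   0.3   1.8   0.    1.04 -0.95]
[0.425 0.386 0.048] -0.02 [ 0.6   0.3   1.8  -0.    1.04  2.19]
[0.481 0.386 0.179] 3.12 [ 0.55  0.24  1.6   0.    1.3  -1.  ]
[0.481 0.386 0.179] -0.02 [ 0.55  0.24  1.6  -0.    1.3   2.14]
[0.595 0.386 0.231] 3.12 [ 0.47  0.42  1.28  0.    1.44 -1.09]
[0.595 0.386 0.231] -0.02 [ 0.47  0.42  1.28 -0.    1.44  2.05]
[0.5   0.386 0.03 ] 3.12 [ 0.53  0.45  1.65  0.    1.05 -1.02]
[0.5   0.386 0.03 ] -0.02 [ 0.53  0.45  1.65 -0.    1.05  2.12]
[ 0.6   -0.345  0.05 ] 3.12 [-0.64  0.55  1.46  0.    1.13 -2.19]
[ 0.6   -0.345  0.05 ] -0.02 [-0.64  0.55  1.46 -0.    1.13  0.95]
[0.49 0.03 0.06] 3.12 [-0.1   0.1   2.01  0.    1.03 -1.65]
[0.49 0.03 0.06] -0.02 [-0.1   0.1   2.01 -0.    1.03  1.49]
[0.65 0.03 0.06] 3.12 [-0.07  0.45  1.58  0.    1.11 -1.63]
[0.65 0.03 0.06] -0.02 [-0.07  0.45  1.58 -0.    1.11  1.51]
False
0.023617033157565304 27.68907129764557 [0.42533909 0.38750487 0.04870386] [-0.99335288  3.77408265  1.93533302]
0.02359876891237048 26.963012516498566 [0.4293896  0.38738578 0.08460426] [ 2.99797427  6.46173488 -1.79783312] [ 1.03711054 -0.20568693  0.009528  ] 4.1333
```

```bash
sed -i 's/HY=0.3865/HY=0.3878/; s/HY+0.0\*th/HY-0.019*r*(1-np.cos(th))/' h.py
python3 - <<'E'
from h import *
for th in np.arange(.3,1.51,.1):move_l(tabpose(th),.08)
s=observe(); print(s["opening"],s["grasp_force"],s["eef_pos"],s["ft_force"],s["torque"],s["time_s"])
gripper_to(.06)
p=tabpose(1.5); move_l([p[0]-.01,p[1],p[2]+.06],.1); movep([.42,.2,.33],R(YT))
im,d,K,T=grab("top"); np.savez("top1.npz",im=im,d=d,K=K,T=T); save("pics/t1.png",im,(90,130,310,260),3.6)
im,d,K,T=grab("side"); np.savez("side1.npz",im=im,d=d,K=K,T=T); save("pics/s1.png",im,(190,80,360,260),3.3)
E
```

```text
0.02319821700605602 26.46605908870697 [0.59526981 0.38461627 0.23081219] [ 0.28512667 -1.1169942   1.53390556] [-0.26113889  0.18478839 -0.00097948] 9.0083
```

View pics/t1.png

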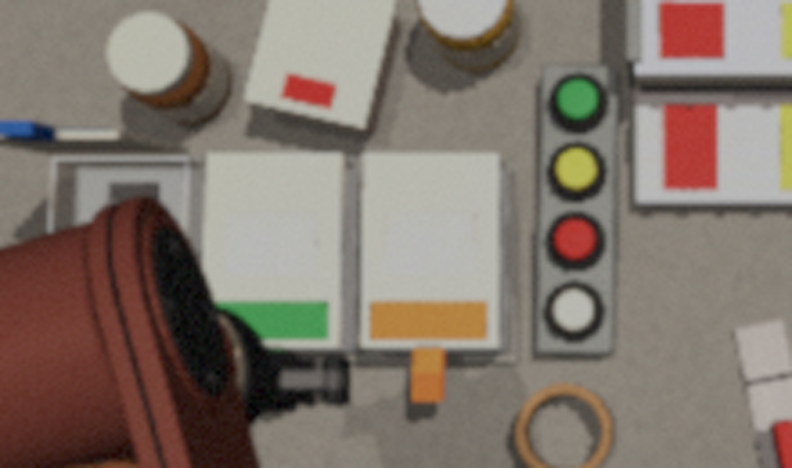

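View pics/s1.png

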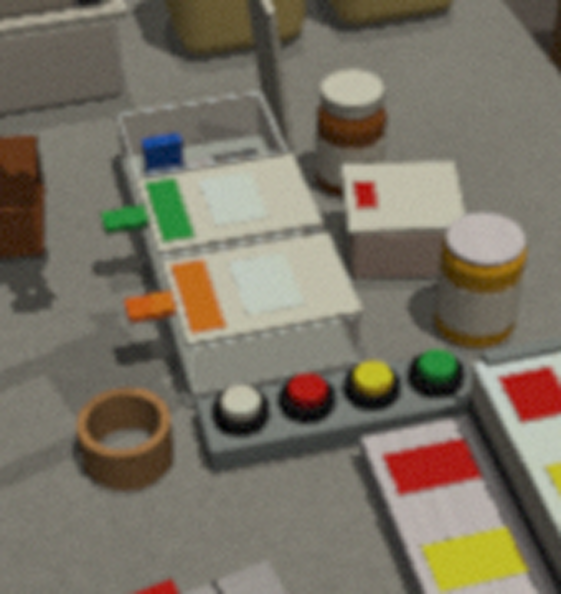

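The top view shows the lid upright, its tab at crop (20,130). The arm hides the blue handle, but the side view has it at crop (162,150). The red gauge has been knocked and now lies turned. I'll clear the arm and measure both gauges.

```bash
cat >> h.py <<'E'
def handle(colour,lo,hi,zmin,zmax,W,im):
    """(pixels, min-area rect) of a handle's top face of one colour inside an xy box"""
    h=cv2.cvtColor(im,cv2.COLOR_RGB2HSV).astype(int); H={'red':0,'blue':109}[colour]
    dh=np.abs(h[...,0]-H); dh=np.minimum(dh,180-dh)
    m=(dh<10)&(h[...,1]>110)&(W[...,2]>zmin)&(W[...,2]<zmax)&(W[...,:2]>lo).all(-1)&(W[...,:2]<hi).all(-1)
    p=W[m]; 
    if len(p)<8: return len(p),None
    return len(p),cv2.minAreaRect(p[:,:2].astype(np.float32)),np.median(p,0).round(4)
E
python3 - <<'E'
from h import *
movep([.33,-.33,.35],R(YT))
im,d,K,T=grab("top"); W=cloud(d,K,T); save("pics/t2.png",im,(90,130,330,260),3.3)
print("blue",handle('blue',(.44,.33),(.6,.45),.03,.09,W,im)); print("red",handle('red',(.35,-.2),(.56,0),.038,.07,W,im))
m=(W[...,:2]>(.37,-.2)).all(-1)&(W[...,:2]<(.555,-.04)).all(-1)&(im.min(-1)>120); print(cv2.minAreaRect(W[m][:,:2].astype(np.float32)))
g=cv2.cvtColor(im,cv2.COLOR_RGB2HSV)
im,d,K,T=grab("side"); W=cloud(d,K,T)
print("blue",handle('blue',(.44,.33),(.6,.45),.03,.09,W,im)); print("red",handle('red',(.35,-.2),(.56,0),.038,.07,W,im))
print(observe()["time_s"])
E
```

```text
blue (104, ((0.4954717755317688, 0.38817089796066284), (0.03699281066656113, 0.01241055503487587), 3.3000595569610596), array([0.4958, 0.3854, 0.056 ]))
red (77, ((0.37429365515708923, -0.13225209712982178), (0.03791321441531181, 0.015556295402348042), 7.768112659454346), array([ 0.3733, -0.1324,  0.0498]))
((0.4630995988845825, -0.12008936703205109), (0.18356306850910187, 0.15978439152240753), 0.014730540104210377)
blue (102, ((0.4970785081386566, 0.38470739126205444), (0.017500421032309532, 0.0368940643966198), 84.72895812988281), array([0.497 , 0.3819, 0.0501]))
red (131, ((0.37537920475006104, -0.1367545872926712), (0.038826655596494675, 0.01742890290915966), 10.864941596984863), array([ 0.3745, -0.1397,  0.0487]))
13.3333
```

View pics/t2.png

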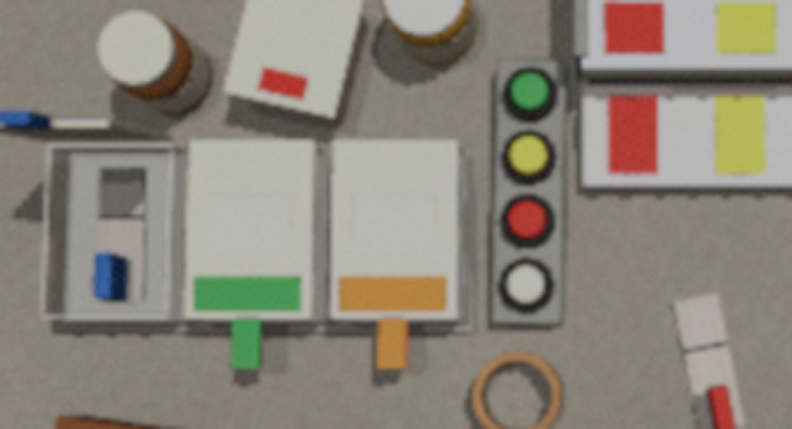

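```bash
cat >> h.py <<'E'
def st(tag=""):
    s=observe(); print(tag,"t",round(s["time_s"],1),"op",round(s["opening"],4),"gf",round(s["grasp_force"],1),"p",s["eef_pos"].round(4),"F",s["ft_force"].round(1),"M",s["torque"].round(2)); return s
JX=lambda y:0.6600-0.0157*(-0.062-y)   # jaw face x at lateral y
def pick(x,y,yaw,under):
    movep([x,y,.2],R(yaw)); gripper_to(.045,60)
    print("hit",move_l([x,y,under+.016],.12,max_force=12)); gripper_to(0,60); st("grip")
def place(y):
    xg=JX(y)-.055; y0=y+.0157*.055; x1=xg-.06
    movep([x1,y0+.001,.25],R(YL))
    move_l([x1,y0+.001,.075],.2); st("above")
    print("contact",move_l([x1,y0+.001,.041],.03,max_force=5)); s=st("down")
    z=max(s["eef_pos"][2],.046)+.0015; move_l([x1,y0+.001,z],.05)
    print("stop",move_l([xg,y0,z],.04,max_force=12)); st("in")
E
python3 - <<'E'
from h import *
pick(.4965,.385,np.pi+.02,.008)
move_l([.47,.385,.25],.15); s=st("lift")
movep([.40,.2,.27],R(np.pi)); 
place(-.3452)
E
```

```text
hit False
grip t 18.3 op 0.0157 gf 58.8 p [0.4971 0.3855 0.0249] F [-0.4  1.2  4.6] M [0.15 0.01 0.04]
lift t 19.9 op 0.0153 gf 58.2 p [0.4696 0.3846 0.2487] F [-0.2  0.4 -2.9] M [ 0.01  0.   -0.07]
above t 23.8 op 0.0153 gf 58.1 p [ 0.5416 -0.344   0.0767] F [-1.  -0.1 -2.4] M [0.   0.06 0.03]
contact True
down t 24.7 op 0.015 gf 58.8 p [ 0.5402 -0.343   0.0467] F [-0.   0.6  3.5] M [-0.01 -0.21 -0.  ]
stop False
in t 26.6 op 0.0156 gf 58.3 p [ 0.6003 -0.3444  0.0482] F [-0.2 -0.7 -2. ] M [0.02 0.05 0.01]
```

```bash
cat >> h.py <<'E'
def release():
    p=observe()["eef_pos"]; print("set",move_l([p[0],p[1],p[2]-.004],.02,max_force=4)); gripper_to(.045); st("open")
    p=observe()["eef_pos"]; move_l([p[0],p[1],.2],.12)
E
python3 - <<'E'
from h import *
release()
movep([.40,-.05,.35],R(YL)); movep([.36,.25,.35],R(YT))
im,d,K,T=grab("top"); W=cloud(d,K,T); np.savez("top3.npz",im=im,d=d,K=K,T=T)
save("pics/t3.png",im,(260,90,410,260),3.5)
print("blue",handle('blue',(.52,-.45),(.66,-.25),.06,.1,W,im))
print("red",handle('red',(.35,-.2),(.56,0),.038,.07,W,im))
im,d,K,T=grab("side"); W=cloud(d,K,T); np.savez("side3.npz",im=im,d=d,K=K,T=T)
print("blue",handle('blue',(.52,-.45),(.66,-.25),.06,.1,W,im)); st()
E
```

```text
set True
open t 27.2 op 0.0452 gf 0.0 p [ 0.5995 -0.3436  0.0447] F [ 0.3 -0.2 -0.2] M [0.03 0.02 0.02]
blue (97, ((0.5980392098426819, -0.3427343964576721), (0.017049606889486313, 0.037308935075998306), 87.94681549072266), array([ 0.5972, -0.3408,  0.0789]))
red (77, ((0.3743267059326172, -0.13232003152370453), (0.03796079382300377, 0.015589481219649315), 10.085602760314941), array([ 0.3732, -0.1322,  0.0501]))
blue (192, ((0.6006553769111633, -0.3482784926891327), (0.014713465236127377, 0.03769426792860031), 89.7196044921875), array([ 0.5991, -0.3512,  0.0789]))
 t 31.3 op 0.0447 gf 0.0 p [0.3607 0.249  0.3499] F [ 0.3 -0.9  0.2] M [-0.02 -0.   -0.02]
```

View pics/t3.png

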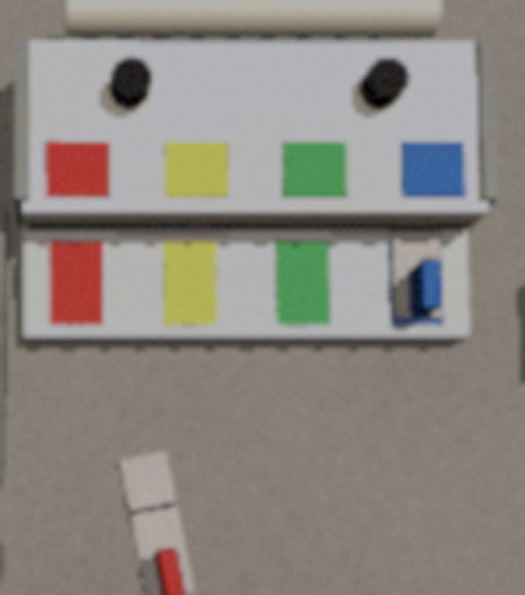

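The blue gauge sits square over its patch at crop (415,280), with the handle 56 mm from the jaw face and the line at the mouth. Next I'll close the lid.

```bash
python3 - <<'E'
from h import *
gripper_to(.06,25)
movep([.5,.36,.33],R(YT)); movep(tabpose(1.5,.07),R(YT)); print(move_l(tabpose(1.5),.1,max_force=10))
gripper_to(0,25); st("grip")
for th in np.arange(1.4,-.01,-.1):move_l(tabpose(th),.08)
st("shut"); gripper_to(.06); move_l(tabpose(0,.1),.12); gripper_to(0)
p=tabpose(0); print("press",move_l([p[0]+.0,p[1],.068],.06,max_force=6)); st("press")
move_l([p[0],p[1],.2],.15)
movep([.36,.1,.35],R(YT))
im,d,K,T=grab("top"); W=cloud(d,K,T)
for lo,hi in(((.40,.36),(.46,.41)),((.58,.35),(.605,.42))):
    m=(W[...,:2]>lo).all(-1)&(W[...,:2]<hi).all(-1)&(W[...,2]>.05); print(m.sum(),np.median(W[m],0).round(4))
print("red",handle('red',(.35,-.2),(.56,0),.038,.07,W,im))
save("pics/t4.png",im,(90,130,310,280),3.2)
E
```

```text
False
grip t 34.1 op 0.0232 gf 26.5 p [0.5954 0.3846 0.2315] F [-0.3 -0.6  3.3] M [-0.15  0.07  0.  ]
shut t 39.7 op 0.0235 gf 28.1 p [0.4252 0.3878 0.0496] F [-3.3 -6.6  6.7] M [-1.02  0.56 -0.02]
press True
press t 42.9 op -0.0005 gf 3.5 p [0.4247 0.3876 0.0714] F [-2.2 -0.6  6.7] M [-0.18  0.26  0.02]
156 [0.4379 0.3858 0.0715]
218 [0.5921 0.3854 0.0697]
red (77, ((0.3742402493953705, -0.1322123259305954), (0.03826562315225601, 0.015783172100782394), 11.201029777526855), array([ 0.3733, -0.1322,  0.0502]))
```

View pics/t4.png

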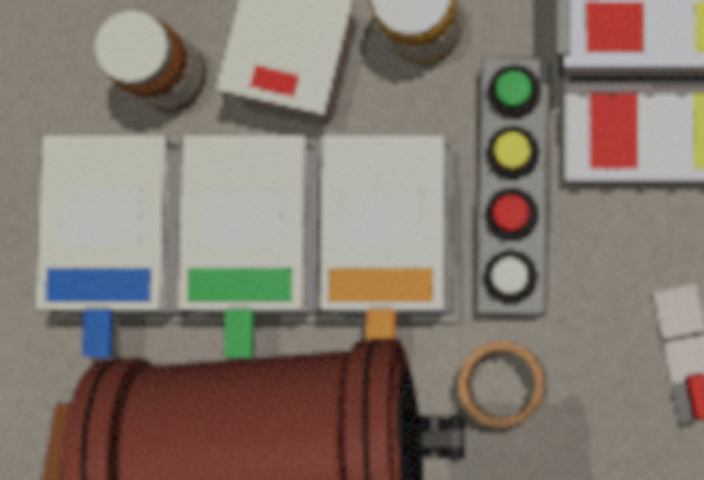

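The lid is shut: the tab height is 0.0715, the same as at the start. Next is red.

```bash
python3 - <<'E'
from h import *
gripper_to(.045,60)
pick(.3748,-.1325,np.pi+.175,0.0)
p=observe()["eef_pos"]; move_l([p[0],p[1],.2],.15); st("lift")
place(-.0637); release()
movep([.38,.15,.35],R(YL))
im,d,K,T=grab("top"); W=cloud(d,K,T); save("pics/t5.png",im,(260,90,410,260),3.5)
print("blue",handle('blue',(.52,-.45),(.66,-.25),.06,.1,W,im),"red",handle('red',(.52,-.15),(.66,0),.06,.1,W,im))
im,d,K,T=grab("side"); W=cloud(d,K,T)
print("blue",handle('blue',(.52,-.45),(.66,-.25),.06,.1,W,im),"red",handle('red',(.52,-.15),(.66,0),.06,.1,W,im))
E
```

```text
hit False
grip t 49.1 op 0.0153 gf 59.3 p [ 0.3754 -0.1329  0.0166] F [-0.4 -1.   5.2] M [0.05 0.09 0.01]
lift t 50.5 op 0.0154 gf 58.5 p [ 0.3747 -0.1325  0.1989] F [ 0.   0.7 -1.5] M [-0.01  0.08  0.  ]
above t 52.3 op 0.0154 gf 58.5 p [ 0.5458 -0.0624  0.0764] F [ 0.2 -0.7 -1.9] M [ 0.02 -0.01 -0.06]
contact True
down t 53.1 op 0.015 gf 59.4 p [ 0.5444 -0.0618  0.0464] F [-0.8 -0.1  4.2] M [ 0.01 -0.09 -0.01]
stop False
in t 55.0 op 0.0155 gf 58.8 p [ 0.6047 -0.0628  0.0478] F [ 0.1  0.7 -1.4] M [0.02 0.02 0.04]
set True
open t 55.6 op 0.045 gf 0.0 p [ 0.604  -0.0626  0.045 ] F [ 0.1 -0.5  0.5] M [ 0.   -0.02  0.04]
blue (97, ((0.5983061790466309, -0.3423307240009308), (0.016354825347661972, 0.03774520009756088), 88.00983428955078), array([ 0.5972, -0.341 ,  0.0787])) red (83, ((0.6021633744239807, -0.06172424927353859), (0.014121824875473976, 0.038929641246795654), 88.65177917480469), array([ 0.6015, -0.0628,  0.0796]))
blue (196, ((0.6005697250366211, -0.3474676012992859), (0.037962671369314194, 0.015607036650180817), 1.0441985130310059), array([ 0.5995, -0.3513,  0.0784])) red (135, ((0.6041101813316345, -0.06603676825761795), (0.038000140339136124, 0.018932819366455078), 0.8898447155952454), array([ 0.6037, -0.0712,  0.0773]))
```

View pics/t5.png

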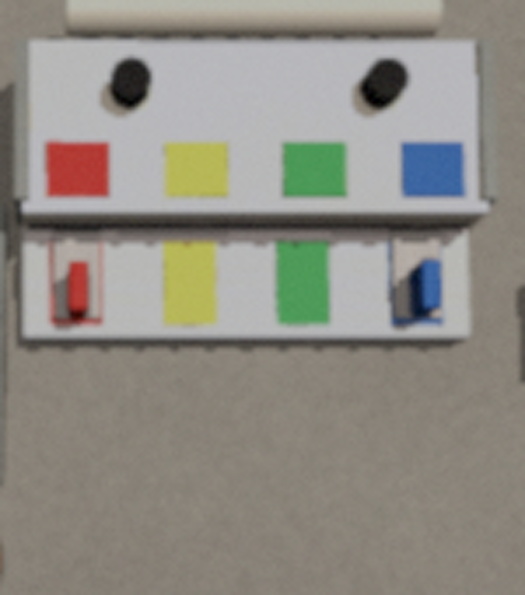

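Both gauges are at their lines, with the handles about 56.5 mm from the jaws and centred on their patches. Now the keys.

```bash
python3 - <<'E'
from h import *
gripper_to(0,20)
for n,x,y in(("white",.4845,.031),("yellow",.5965,.0285),("green",.6525,.0265)):
    movep([x,y,.15],R(YL)); move_l([x,y,.065],.12)
    print(n,move_l([x,y,.0435],.03,max_force=15)); hold(.3); st(n); move_l([x,y,.15],.12)
movep([.38,.15,.35],R(YL))
for n in("top","side"):
    im,d,K,T=grab(n); W=cloud(d,K,T); save(f"pics/{n}6.png",im)
    print("blue",handle('blue',(.52,-.45),(.66,-.25),.06,.1,W,im),"red",handle('red',(.52,-.15),(.66,0),.06,.1,W,im))
    m=(W[...,:2]>(.58,.35)).all(-1)&(W[...,:2]<(.605,.42)).all(-1)&(W[...,2]>.05); print(np.median(W[m],0))
E
```

```text
white True
white t 61.8 op -0.0001 gf 4.0 p [0.4848 0.0309 0.046 ] F [-1.5 -0.1  8.1] M [0.05 0.39 0.04]
yellow True
yellow t 65.1 op -0.0001 gf 3.4 p [0.5968 0.0285 0.0461] F [-2.5  0.3  6.5] M [ 0.02  0.33 -0.05]
green True
green t 68.3 op 0.0003 gf 3.2 p [0.6528 0.0265 0.046 ] F [-2.2 -0.1  5.7] M [ 0.12  0.32 -0.03]
blue (96, ((0.5979276895523071, -0.3428041636943817), (0.016659274697303772, 0.03758213669061661), 88.46167755126953), array([ 0.5971, -0.3406,  0.0788])) red (83, ((0.6024821400642395, -0.0617818757891655), (0.014080033637583256, 0.03932063281536102), 88.7607650756836), array([ 0.6013, -0.0628,  0.0795]))
[0.59173296 0.38658235 0.07007051]
blue (196, ((0.6004292368888855, -0.34784451127052307), (0.014496002346277237, 0.0371973030269146), 89.26506805419922), array([ 0.5989, -0.3512,  0.0785])) red (134, ((0.6041476726531982, -0.06674236059188843), (0.017644869163632393, 0.037682194262742996), 89.68315887451172), array([ 0.6037, -0.071 ,  0.077 ]))
[0.59264818 0.38566469 0.06963703]
```

View pics/side6.png

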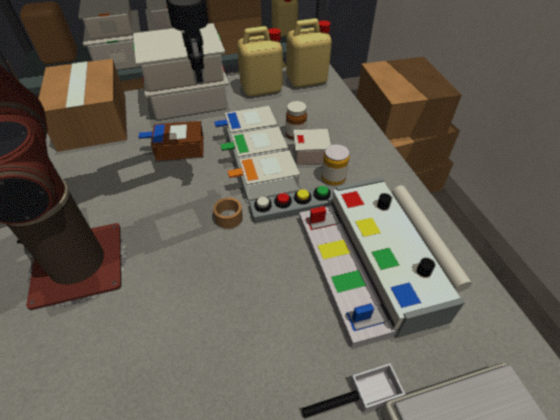

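The side view shows both gauges in their lanes (red at (318,215), blue at (362,313)), the tubs shut and the bystanders where they were. All three keys bottomed out at z = 0.046.

```bash
python3 -c "
from plant import *
print(job_done())"
```

```text
the job is handed in; nothing more can be done
None
```

Job handed in, result not reported back: the blue and red gauges (only red was lying out) are at their lines, the blue-tabbed tub is shut again, and the white, yellow and green keys were each pressed fully down in that order.

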